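# Hold the headboard on a packed cheese crate for nailing

## Robot

A 6-joint arm with a two-finger parallel gripper is mounted at the origin on the work surface. World frame = base frame: x ahead of the robot, y to its left, z up, the work surface at z = 0. Lengths are in m, angles in degrees, forces in N, time in s.
With the tool pointing down it reaches from about 0.3 to 0.75 m from the base axis. Payload 8.5 kg.
Tool frame: the origin (TCP) lies between the finger pads; the fingertips stand 25 mm ahead of it and the grasp point (between the pads) lies 6 mm ahead of it; x points along the fingers, y is the direction in which the jaws open and shut, and the axes are right-handed (so a half turn about x gives the same grasp; the last joint's range is limited). The gripper opens to 85 mm and grips with 20 to 120 N. Pads are 22 mm wide; open, the fingers measure 114 mm over their backs; the gripper's body (76 mm by 85 mm) begins 54 mm behind the grasp point. The pads swing forward as they close: fully open they stand 13 mm farther back than shut.
Start: joints at [63.295, 21.807, 74.336, -0, 83.858, -12.336], TCP at [0.136, 0.533, 0.256] pointing down, gripper open.
Joint ranges: [-178.18, 178.18], [-50.72, 133.34], [12.68, 142.11], [-81.47, 261.47], [9.98, 163.14], [-165.26, 165.26]. Speed limits (degrees/s): [136.94, 136.94, 180, 180, 180, 180].

## Interface

Orientations are given as a 3x3 rotation matrix whose columns are the frame's x, y, z axes.
In Python, from rig import sensors, get_image, workorder gives the robot as it stands.
- The arm moves only by the tool arm_command, never from a script. Its argument "plan" is a list that holds one entry, the list of rows, each a list of 6 numbers: the shift along the tool's x, y, z in units of 25 mm (1.0 is 25 mm), then the turn, a rotation vector about the tool's x, y, z in units of 6 degrees (1.0 is 6 degrees). In form: [[[dx, dy, dz, ax, ay, az], ...]]. A call has 1 to 10 rows; each row is the pose to reach, as a shift and turn from the pose commanded when the call began, along the tool's axes at that moment; what a row does not reach only later rows make up. A row lasts 1/10 s, in which the tool goes at most 50 mm and 8.59 degrees, less where a joint would pass 70% of its speed; a pose out of reach is approached as far as the arm can. A call with a gripper value outside its range is refused whole. "jaw" is the closure, from 0 (fully open) to 1 (shut), set as the call begins (left out, the last holds). The fingers move at their own pace and stop on an object; "newtons" is the grip in N (left out, the last holds). Time passes only in rows, so rows that repeat a pose let the fingers close. It gives the time, the measured TCP pose, the force and the opening at its end, in the units of the state.
- sensors.observe(): the state, without advancing time (a new reading comes with each control period).
- get_image(name): name is "scene" or "top" or "wrist"; returns a dict with "img" (420x560x3 uint8, red, green, blue), "fx", "fy", "cx", "cy" (pixels), "dist" ([k1, k2, p1, p2, k3] as OpenCV has them; the pictures are not rectified), "T" (4x4, takes a point from camera to world coordinates). Camera axes: x right, y up, looking along -z (the intrinsics and any distortion apply to the point x, -y, -z); pixel columns grow to the right and rows downward; lengths in m; the calibration is good to about 2 mm. A picture is of the moment at which its call begins. There is no depth.
- workorder.close_job(): hands the job in, once; it reports no verdict.
The state is a dict: "time_s": time; "q": joint angles; "qvel": joint speeds; "joint_efforts": joint torques, N m; "position": TCP position; "tool_rot": TCP orientation; "ft_force": force on the tool from outside, world axes, zero at the start; "wrist_torque": the same for the moment, N m; "grip_width": finger opening in m.
Only numpy, scipy, OpenCV 4.12 (cv2) and the standard library are available. Lean on these libraries where they do the work, as an engineer would, in place of code of your own. Each camera call takes 0.05 s, during which the arm holds its last target. There are 200 camera calls.

## Task

Finish packing the small gift crate in the sprung jig: stand the tall jar and the square block of cheese upright in the crate's two free places, one on each side of the jar already in it, and let go of them. Then take the loose wooden headboard out of its rack, stand it upright and centred across the crate's open front with its lower edge no higher than the crate's floor, and press it flat against the two front posts with a steady 10 newtons or so (the pointer on the jig then sits about midway between its two brass ribs). Finish while still holding it pressed there, so that a colleague can nail it; leave the squat jar and the small round cheese where they stand.

Things in the scene. Friction and masses are not known exactly. Their poses are not given: they have to be found in the camera images.
- crate: Wooden crate with its front side missing. Origin: bottom edge of the open front at mid width, 14 mm above the table; x points from the front into the crate, y across, z up. Outside 84 deep (x), 210 wide (y); side and back walls 12 thick, 36 high; goods stand on the floor at z = 6; inside 72 deep (x 0 to 72), 186 wide. Two front posts (14 x 12) at y = +-99, front faces at x = 0, rise to z = 95.
- jig: Aluminium jig fixed to the table; origin on the table below the crate's front at rest, axes as the crate's. It lies at x = 50 to 180 mm, 200 wide, 40 high at most; nothing ahead of that. The crate rides on it on a spring: pushed back along x by d (0 at rest, stop at 32 mm) it takes 3 N + 0.5 N per mm. A brass pointer behind the crate is beside fixed brass ribs at d = 7 mm and d = 23 mm.
- jar: Tall preserve jar to be packed, brown with brass lid, 56 diameter, 80 high, about 0.22 kg. Origin: centre of its underside, z up. Stands on the table among the other goods.
- cheese: Square block of hard cheese to be packed, pale with a brown rind on top, 58 x 58 x 80 high, about 0.28 kg. Origin: centre of its underside; x and y along its sides, z up.
- packed_jar: A jar just like the tall jar, already standing in the middle of the crate, its centre about 40 mm behind the open front; it stays there. Origin: centre of its underside.
- board: Loose headboard of bare wood, 12 thick (own x), 210 wide (own y), 150 high (z), about 0.2 kg. Origin: centre of its lower edge face. It starts standing upright in the rack, lower edge 8 mm above the table.
- rack: Low wooden rack fixed to the table, 70 (x) by 230 (y), uprights 48 high with a 16 mm slot along its y in which the board stands loosely. Origin: centre of its underside.
- short_jar: Bystander: squat jar, 62 diameter, 45 high. Origin: centre of its underside.
- wheel: Bystander: small round cheese, 86 diameter, 40 high. Origin: centre of its underside.
There are look-alikes about, which are no part of the job. Leave any pink or purple look-alike of the board alone.

How it is judged (in metres and radians):
On the way, in this order (a step that is already met when the one before it is completed fails the run):
1. the tall jar and the cheese stand upright on the crate's floor beside the packed jar, let go (x of jar in the frame of crate between 0.024 and 0.052 m and y of jar in the frame of crate between -0.07 and 0.07 m and z of jar in the frame of crate between 0 and 0.012 m and angle between each of jar, cheese, packed_jar's own z axis and vertical below 0.12 rad and x of cheese in the frame of crate between 0.024 and 0.052 m and y of cheese in the frame of crate between -0.07 and 0.07 m and z of cheese in the frame of crate between 0 and 0.012 m and x of packed_jar in the frame of crate between 0.024 and 0.052 m and y of packed_jar in the frame of crate between -0.07 and 0.07 m and z of packed_jar in the frame of crate between 0 and 0.012 m and y of packed_jar in the frame of crate between -0.025 and 0.025 m and contact force between the arm and jar below 0.2 N and contact force between the arm and cheese below 0.2 N and contact force between the arm and packed_jar below 0.2 N), for 0.2 s.
2. the headboard is pressed flat against the crate's front posts with 6 to 15 N (contact force between board and crate between 6 and 15 N and x of board in the frame of crate between -0.012 and -0.002 m and y of board in the frame of crate between -0.012 and 0.012 m and height (world z) of board below 0.018 m and angle between the x axis of board and the x axis of crate, either way round below 0.05 rad and angle between board's own z axis and vertical below 0.06 rad and contact force between the fingers and board above 3 N and linear speed of board below 0.01 m/s), for 1 s.
At the end, for the whole second after the job is handed in: Both jars and the cheese stand upright on the crate's floor (0.12 rad), untouched; the board is upright (0.06 rad), parallel to the crate's front (0.05 rad), centred to 12 mm, lower edge under 18 mm above the table, and the fingers still press it, at rest, on the crate with 6 to 15 N (all of step 1 and all of step 2); the arm keeps its last pose, push and grip.
It fails at once if a bystander (squat jar or small round cheese) is moved more than 30 mm (distance of any of short_jar, wheel from where it was at the start of the episode above 0.03 m).
It also fails if it takes over 72 s, if anything falls off the work surface, if the arm or the gripper's body presses on something with over 40 N, if the wrist force passes 120 N, or if a joint passes its speed limit or range.

## Working session

There is one attempt and no reset: what is moved stays moved. The work goes in short steps, Python scripts to look and compute and a tool call to move; the robot and the scene stay as the last step left them, time stands still between calls to the robot, and variables do not carry over. Pictures are saved under pics/ and viewed, about 8 in all and at most 12, crops included, and the job is handed in when it is done.

Besides the shell and the picture viewer there is one more tool, called after "Emit:" in YAML: its name, and indented under it one key for each argument. arm_command: Moves the arm, as the interface text tells. Its arguments: {"type":"object","properties":{"plan":{"type":"array","items":{"type":"array","items":{"type":"array","items":{"type":"number"}}}},"jaw":{"type":"number"},"newtons":{"type":"number"}},"required":["plan"]}

```bash
ls; mkdir -p pics; cat > h.py <<'E'
import numpy as np, cv2
from rig import sensors, get_image, workorder
def grab(n,save=None):
    d=get_image(n); d['img']=np.asarray(d['img'])
    if save: cv2.imwrite('pics/'+save,d['img'][:,:,::-1])
    return d
def K(d): return np.array([[d['fx'],0,d['cx']],[0,d['fy'],d['cy']],[0,0,1.]])
def ray(d,uv):
    p=cv2.undistortPoints(np.array(uv,float).reshape(-1,1,2),K(d),np.array(d['dist'],float)).reshape(-1,2)
    c=np.c_[p[:,0],-p[:,1],-np.ones(len(p))]; T=np.array(d['T'])
    return T[:3,3], c@T[:3,:3].T
def onz(d,uv,z):
    o,r=ray(d,uv); return o+r*((z-o[2])/r[:,2])[:,None]
def proj(d,P):
    T=np.array(d['T']); c=(np.array(P,float).reshape(-1,3)-T[:3,3])@T[:3,:3]; c=c*[1,-1,-1]
    return cv2.projectPoints(c.reshape(-1,1,3),np.zeros(3),np.zeros(3),K(d),np.array(d['dist'],float))[0].reshape(-1,2)
def move(target,R=None):
    "shift (units of 25mm) and rotvec (units of 6deg) in the tool axes"
    s=sensors.observe(); R0=np.array(s['tool_rot']).reshape(3,3)
    t=R0.T@(np.array(target)-np.array(s['position']))/0.025
    r=np.zeros(3) if R is None else cv2.Rodrigues(R0.T@np.array(R,float))[0].ravel()*180/np.pi/6
    return t.round(2),r.round(2)
E
python3 - <<'E'
from h import *
a=grab('scene','s0.png'); b=grab('top','t0.png')
for d in(a,b): print(d['fx'],d['dist'],np.array(d['T']).round(3).tolist())
s=sensors.observe(); print({k:np.round(v,3).tolist() for k,v in s.items()})
cv2.imwrite('pics/both.png',cv2.resize(np.vstack([a['img'],b['img']])[:,:,::-1],None,fx=.7,fy=.7))
E
```

```text
pics
434.17836133283254 [-0.03762555  0.          0.          0.          0.        ] [[-0.868, -0.346, 0.356, 0.849], [0.496, -0.62, 0.608, 0.645], [0.01, 0.704, 0.71, 0.908], [0.0, 0.0, 0.0, 1.0]]
421.3191751219886 [-0.06565353  0.          0.          0.          0.        ] [[0.029, 0.985, -0.17, 0.199], [-0.999, 0.031, 0.01, -0.084], [0.015, 0.17, 0.985, 1.352], [0.0, 0.0, 0.0, 1.0]]
{'time_s': 0.1, 'q': [63.294, 21.839, 74.38, -0.0, 83.858, -12.335], 'qvel': [-0.071, -0.076, -0.164, -0.026, -0.013, 0.017], 'joint_efforts': [0.005, -44.922, -23.165, -0.0, 0.004, -0.0], 'position': [0.136, 0.533, 0.256], 'tool_rot': [[-0.001, 0.248, 0.969], [-0.001, 0.969, -0.248], [-1.0, -0.001, -0.0]], 'ft_force': [-0.951, -0.608, -0.511], 'wrist_torque': [-0.028, 0.07, -0.026], 'grip_width': 0.085}
```

View pics/s0.png

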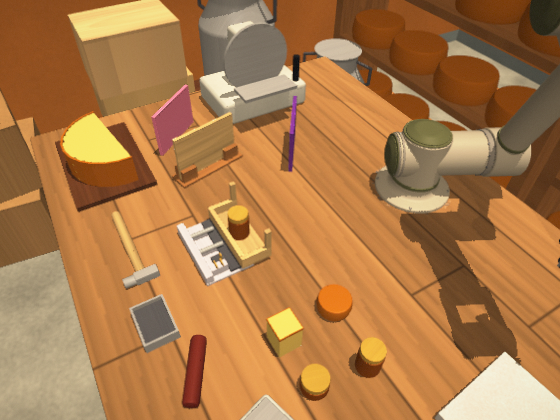

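View pics/t0.png

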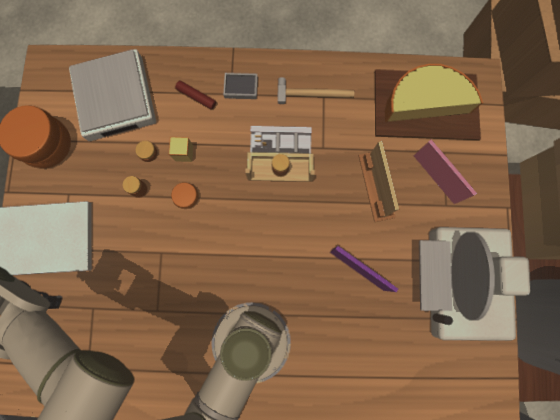

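Scene: tall jar (371,357), squat jar (315,381), square cheese (285,332), round cheese (334,302), crate (238,230) with the packed jar, wooden board in its rack (205,150). The pink board (173,118) and purple board (293,135) are look-alikes. Next: an enlarged crop and colour masks.

```bash
cat > m.py <<'E'
from h import *
def goods(a,b):
    for n,d in(('scene',a),('top',b)):
        hsv=cv2.cvtColor(d['img'],cv2.COLOR_RGB2HSV)
        for nm,(u,v) in {'scene':{'jar':(372,347),'squat':(316,376),'cheese':(285,322),'wheel':(334,299),'pjar':(238,214)},'top':{'jar':(131,185),'squat':(145,150),'cheese':(180,146),'wheel':(184,194),'pjar':(280,163)}}[n].items():
            print(n,nm,hsv[v,u],hsv[v+8,u])
E
python3 - <<'E'
from m import *
a=grab('scene');b=grab('top'); goods(a,b)
i=lambda d,x,y,w,h: cv2.resize(d['img'][y:y+h,x:x+w,::-1],(400,300),interpolation=cv2.INTER_CUBIC)
cv2.imwrite('pics/c0.png',np.vstack([np.hstack([i(a,255,280,160,120),i(b,100,110,160,120)]),np.hstack([i(a,140,80,160,120),i(a,160,170,160,120)])]))
for nm,z,uv in [('jar',.08,(132,185)),('squat',.045,(145,150)),('cheese',.08,(180,147)),('wheel',.04,(184,195)),('pj',.1,(280,163)),('boardtop',.158,(380,144)),('boardtop',.158,(396,205)),('postL',.109,(249,170)),('postR',.109,(313,171))]:
    print(nm,onz(b,[uv],z).round(3))
for nm,z,uv in [('jar',.08,(373,348)),('squat',.045,(316,377)),('cheese',.08,(285,323)),('wheel',.04,(334,298)),('pj',.1,(238,214)),('boardtop',.158,(233,117)),('boardtop',.158,(175,150))]:
    print(nm,onz(a,[uv],z).round(3))
E
```

```text
scene jar [ 21 185 245] [ 20 183 242]
scene squat [ 20 185 241] [ 20 190 238]
scene cheese [ 27 144 250] [ 27 146 250]
scene wheel [ 14 221 237] [ 14 223 237]
scene pjar [ 21 183 245] [ 18 187 151]
top jar [ 18 149 182] [ 14 147  99]
top squat [ 18 151 176] [ 17 145 109]
top cheese [ 27 112 184] [ 16 153 173]
top wheel [ 12 170 175] [ 12 168 179]
top pjar [ 18 146 182] [ 16 138  98]
jar [[0.471 0.383 0.08 ]]
squat [[0.595 0.365 0.045]]
cheese [[0.597 0.243 0.08 ]]
wheel [[0.452 0.228 0.04 ]]
pj [[ 0.549 -0.074  0.1  ]]
boardtop [[ 0.602 -0.37   0.158]]
boardtop [[ 0.419 -0.414  0.158]]
postL [[0.522 0.02  0.109]]
postR [[ 0.525 -0.175  0.109]]
jar [[0.471 0.389 0.08 ]]
squat [[0.594 0.371 0.045]]
cheese [[0.598 0.252 0.08 ]]
wheel [[0.454 0.233 0.04 ]]
pj [[ 0.552 -0.065  0.1  ]]
boardtop [[ 0.408 -0.387  0.158]]
boardtop [[ 0.619 -0.319  0.158]]
```

View pics/c0.png

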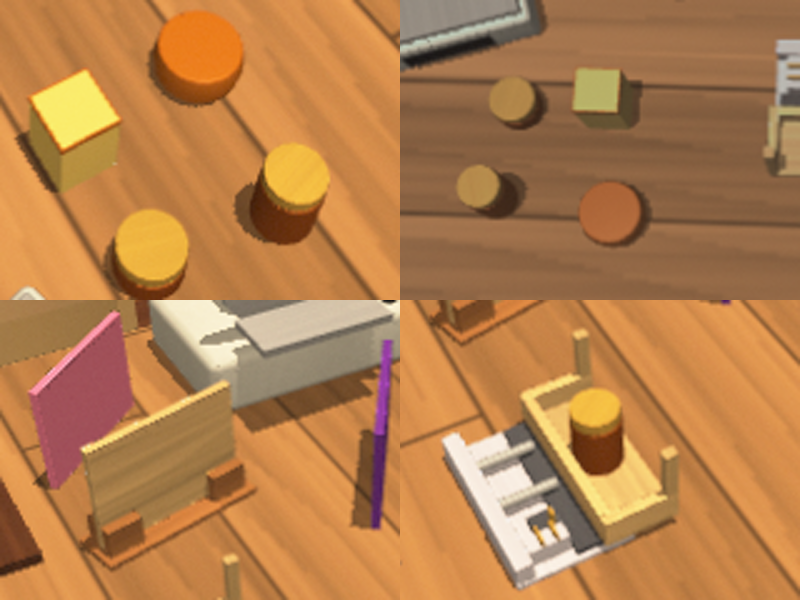

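The crop confirms all targets: the taller jar (scene 371,357) is the tall one, the squarish block is the cheese, and the bare-wood board stands in the rack. I'll move above the goods with the jaws along world x.

```bash
python3 - <<'E'
from h import *
print(move([.46,.31,.30],np.array([[0,1,0],[0,0,-1],[-1,0,0]])))
E
```

```text
(array([-1.76, -5.42, 14.75]), array([1.261e+01, 0.000e+00, 1.000e-02]))
```

Emit:
arm_command:
  plan:
    - [[-1.76,-5.42,14.75,12.61,0,0],[-1.76,-5.42,14.75,12.61,0,0],[-1.76,-5.42,14.75,12.61,0,0],[-1.76,-5.42,14.75,12.61,0,0],[-1.76,-5.42,14.75,12.61,0,0],[-1.76,-5.42,14.75,12.61,0,0],[-1.76,-5.42,14.75,12.61,0,0],[-1.76,-5.42,14.75,12.61,0,0],[-1.76,-5.42,14.75,12.61,0,0],[-1.76,-5.42,14.75,12.61,0,0]]

```text
time_s: 1.2
position: [0.4608, 0.3092, 0.2999]
tool_rot: [[-0.001, 1.0, -0.004], [-0.0, -0.004, -1.0], [-1.0, -0.001, 0.0]]
ft_force: [0.2, 0.3, 0.1]
grip_width: 0.0855
```

```bash
python3 - <<'E'
from h import *
s=sensors.observe(); print(s['time_s'],np.round(s['position'],4),np.round(s['q'],1))
w=grab('wrist','w1.png'); print(w['fx'],w['dist'],np.array(w['T']).round(3).tolist())
E
```

```text
1.2 [0.4608 0.3092 0.2999] [21.6 20.8 68.7  0.  90.6 21.8]
290.96692514618195 [-0.05864537  0.          0.          0.          0.        ] [[1.0, 0.003, 0.002, 0.461], [-0.004, 0.949, 0.317, 0.391], [-0.0, -0.317, 0.949, 0.418], [0.0, 0.0, 0.0, 1.0]]
```

View pics/w1.png

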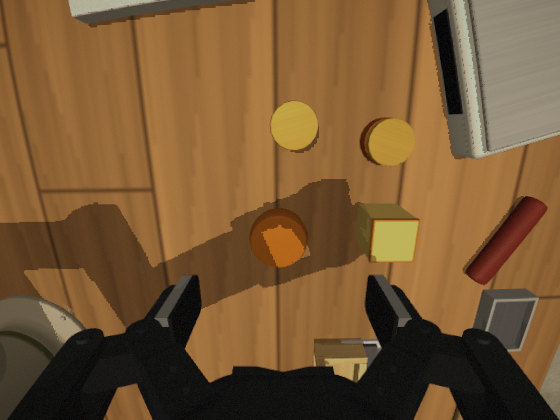

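The wrist view shows the tall jar's lid at (294,126), the squat jar (389,142), the cheese top (394,241) and the round cheese (279,238). I'll get exact values by mask.

```bash
python3 - <<'E'
from h import *
img=cv2.imread('pics/w1.png'); d=grab('wrist'); hsv=cv2.cvtColor(img,cv2.COLOR_BGR2HSV)
print(hsv[126,294],hsv[241,394],hsv[218,380],hsv[145,372])
for nm,uv,z,tol in(('jar',(294,126),.08,(3,40,40)),('cheese',(394,241),.08,(3,30,25))):
    c=hsv[uv[1]-3:uv[1]+4,uv[0]-3:uv[0]+4].reshape(-1,3).mean(0)
    m=cv2.inRange(hsv,np.clip(c-tol,0,255),np.clip(c+tol,0,255))
    m=cv2.morphologyEx(m,cv2.MORPH_OPEN,np.ones((3,3)))
    n,l,st,_=cv2.connectedComponentsWithStats(m); k=l[uv[1],uv[0]]
    cs,_=cv2.findContours((l==k).astype(np.uint8),cv2.RETR_EXTERNAL,cv2.CHAIN_APPROX_NONE)
    P=onz(d,cs[0].reshape(-1,2),z)[:,:2]
    print(nm,st[k],'rect mm',np.round(cv2.minAreaRect((P*1000).astype(np.float32)),1) if 0 else cv2.minAreaRect((P*1000).astype(np.float32)))
E
```

```text
[ 22 170 192] [ 27 138 191] [ 17 181 107] [ 20 175 189]
jar [ 271  101   47   49 1821] rect mm ((472.5520935058594, 388.61541748046875), (51.44602584838867, 51.47831726074219), 0.161244735121727)
cheese [ 372  222   46   39 1601] rect mm ((601.32666015625, 249.0092315673828), (53.7822380065918, 52.3798713684082), 0.0675169974565506)
```

```bash
python3 - <<'E'
from h import *
R=np.array([[0,1,0],[0,0,-1],[-1,0,0]])
print(move([.4726,.388,.13],R),move([.4726,.388,.062],R))
E
```

```text
(array([ 6.81,  0.53, -3.11]), array([0.03, 0.  , 0.01])) (array([ 9.53,  0.53, -3.11]), array([0.03, 0.  , 0.01]))
```

Emit:
arm_command:
  plan:
    - [[4,0.51,-3.13,0,0,0],[6.8,0.51,-3.13,0,0,0],[6.8,0.51,-3.13,0,0,0],[8,0.5,-3.13,0,0,0],[9,0.5,-3.13,0,0,0],[9.52,0.5,-3.13,0,0,0],[9.52,0.5,-3.13,0,0,0],[9.52,0.5,-3.13,0,0,0]]

```text
time_s: 2.1
position: [0.4733, 0.3888, 0.0645]
tool_rot: [[0.003, 1.0, 0.001], [0.001, 0.001, -1.0], [-1.0, 0.003, -0.001]]
ft_force: [1.1, -0.5, 0.3]
grip_width: 0.0851
```

Emit:
arm_command:
  plan:
    - [[0,0,0,0,0,0],[0,0,0,0,0,0],[0,0,0,0,0,0],[0,0,0,0,0,0],[0,0,0,0,0,0],[0,0,0,0,0,0]]
  jaw: 1
  newtons: 30

```text
time_s: 2.7
position: [0.4733, 0.3884, 0.0642]
tool_rot: [[0.003, 1.0, -0.001], [0.001, -0.001, -1.0], [-1.0, 0.003, -0.001]]
ft_force: [-1.0, -1.5, 6.8]
grip_width: 0.0551
```

```bash
python3 - <<'E'
from h import *
R=np.array([[0,1,0],[0,0,-1],[-1,0,0]])
print(move([.48,.388,.25],R),move([.51,.02,.30],R))
E
```

```text
(array([-7.43,  0.29,  0.01]), array([-0.  , -0.01, -0.03])) (array([-9.45,  1.5 , 14.72]), array([-0.  , -0.01, -0.03]))
```

Emit:
arm_command:
  plan:
    - [[-1.5,0,0,0,0,0],[-3.5,0.1,0,0,0,0],[-5.5,0.3,0.5,0,0,0],[-7.5,0.5,2,0,0,0],[-8.5,0.8,4,0,0,0],[-9.4,1.0,6,0,0,0],[-9.4,1.2,8,0,0,0],[-9.4,1.4,10,0,0,0],[-9.4,1.5,12,0,0,0],[-9.4,1.5,13.6,0,0,0]]

```text
time_s: 3.7
position: [0.5092, 0.0593, 0.2978]
tool_rot: [[0.001, 1.0, -0.0], [-0.0, -0.0, -1.0], [-1.0, 0.001, 0.0]]
ft_force: [1.0, 0.7, -2.0]
grip_width: 0.0547
```

Emit:
arm_command:
  plan:
    - [[0,0,1.0,0,0,0],[0,0,1.1,0,0,0],[0,0,1.1,0,0,0],[0,0,1.1,0,0,0]]

```text
time_s: 4.1
position: [0.5094, 0.0347, 0.2974]
tool_rot: [[0.0, 1.0, 0.001], [0.0, 0.001, -1.0], [-1.0, 0.0, -0.0]]
ft_force: [-0.5, 0.5, -2.9]
grip_width: 0.0546
```

```bash
python3 - <<'E'
from h import *
w=grab('wrist','w2.png'); np.save('w2T.npy',w['T']); print(np.round(sensors.observe()['position'],4))
E
```

```text
[0.5095 0.0349 0.2974]
```

View pics/w2.png

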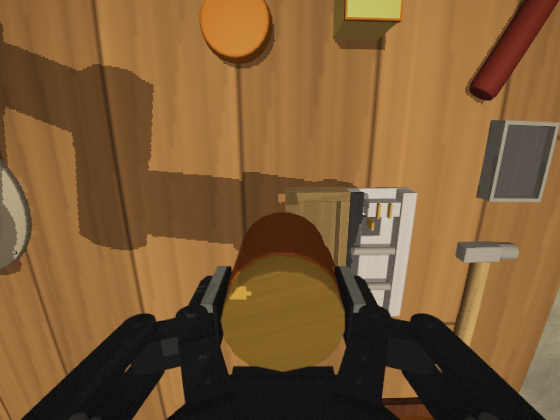

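The held jar hides the crate. I can see only its +y end wall at (286–350,190) and the jig at (385,250), so I'll shift sideways.

Emit:
arm_command:
  plan:
    - [[0,-1,2,0,0,0],[0,-2,3.5,0,0,0],[0,-3.5,5.0,0,0,0],[0,-4.5,5.4,0,0,0],[0,-4.5,5.4,0,0,0],[0,-4.5,5.4,0,0,0]]

```text
time_s: 4.75
position: [0.3973, -0.1006, 0.2976]
tool_rot: [[0.001, 1.0, -0.0], [-0.0, -0.0, -1.0], [-1.0, 0.001, 0.0]]
ft_force: [0.1, 0.3, -3.1]
grip_width: 0.055
```

```bash
python3 - <<'E'
from h import *
w=grab('wrist','w3.png'); np.save('w3T.npy',w['T']); print(np.round(sensors.observe()['position'],4))
im=cv2.imread('pics/w3.png'); cv2.imwrite('pics/w3c.png',cv2.resize(im[60:320,260:560],None,fx=2.3,fy=2.3,interpolation=cv2.INTER_CUBIC))
E
```

```text
[ 0.3977 -0.1005  0.2975]
```

View pics/w3c.png

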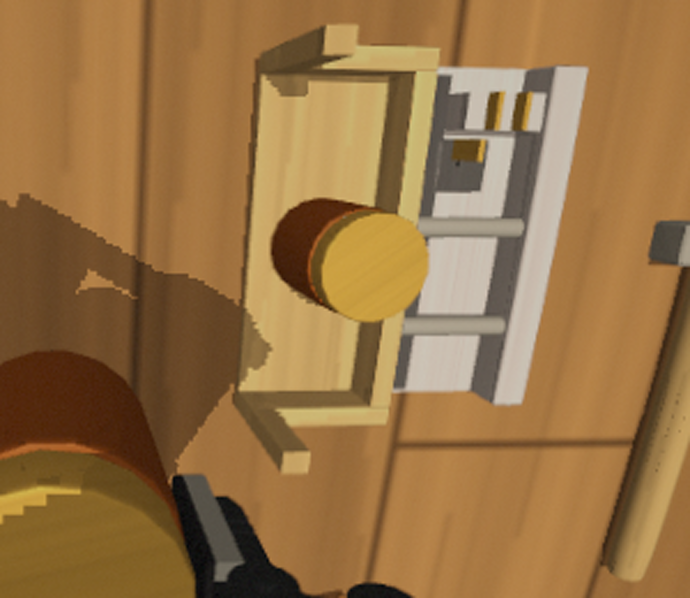

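The crop shows the crate turned a few degrees. Back wall top corners are at (438,48) and (388,422), the post tops at (340,40) and (294,462), and the packed jar's lid at (370,264).

```bash
python3 - <<'E'
from h import *
w=grab('wrist'); w['T']=np.load('w3T.npy')
f=lambda p:np.array(p,float)/2.3+[260,60]
names=['back+','back-','post+c','post-c','frontbot+','frontbot-','lid']
px=[(438,48),(388,422),(340.5,40.5),(294.5,462),(258,68),(235,395),(371,265)]
z=[.05,.05,.109,.109,.014,.014,.10]
crate=np.array([[84,105],[84,-105],[6,99],[6,-99],[0,105],[0,-105]])/1e3
P=np.array([onz(w,[f(p)],h)[0] for p,h in zip(px,z)])
for n,p in zip(names,P): print(n,p.round(4))
for sel in ([0,1,2,3],[0,1],[2,3]):
    A=crate[sel];B=P[sel,:2];a=A-A.mean(0);b=B-B.mean(0)
    th=np.arctan2((a[:,0]*b[:,1]-a[:,1]*b[:,0]).sum(),(a*b).sum());R=np.array([[np.cos(th),-np.sin(th)],[np.sin(th),np.cos(th)]])
    t=B.mean(0)-R@A.mean(0); print(sel,'yaw',np.degrees(th),'org',t.round(4),'res mm',((B-A@R.T-t)*1e3).round(1).tolist(),'lid in crate',((P[6,:2]-t)@R).round(4))
E
```

```text
back+ [0.5959 0.031  0.05  ]
back- [ 0.6003 -0.1767  0.05  ]
post+c [0.5204 0.0247 0.109 ]
post-c [ 0.5219 -0.1733  0.109 ]
frontbot+ [0.5131 0.0229 0.014 ]
frontbot- [ 0.5158 -0.1728  0.014 ]
lid [ 0.551  -0.0732  0.1   ]
[0, 1, 2, 3] yaw 0.8686015817852653 org [ 0.5146 -0.0743] res mm [[-1.1, -1.0], [0.0, 1.3], [1.3, -0.1], [-0.2, -0.2]] lid in crate [0.0364 0.0005]
[0, 1] yaw 1.2030701024040855 org [ 0.5141 -0.0746] res mm [[0.0, -1.1], [-0.0, 1.1]] lid in crate [0.0369 0.0006]
[2, 3] yaw 0.4270428324763312 org [ 0.5152 -0.0744] res mm [[-0.0, 0.0], [0.0, -0.0]] lid in crate [0.0359 0.0009]
```

```bash
python3 - <<'E'
from h import *
R=np.array([[0,1,0],[0,0,-1],[-1,0,0]])
print(move([.551,-.0127,.2],R))
E
```

```text
(array([ 3.9 ,  6.13, -3.5 ]), array([ 0.01,  0.  , -0.  ]))
```

Emit:
arm_command:
  plan:
    - [[0,2,-2,0,0,0],[0.5,4,-3.5,0,0,0],[2,5.5,-3.5,0,0,0],[3.5,6.13,-3.5,0,0,0],[3.9,6.13,-3.5,0,0,0],[3.9,6.13,-3.5,0,0,0],[3.9,6.13,-3.5,0,0,0]]

```text
time_s: 5.55
position: [0.5506, -0.013, 0.2001]
tool_rot: [[-0.0, 1.0, 0.001], [0.0, 0.001, -1.0], [-1.0, -0.0, -0.0]]
ft_force: [-0.4, 0.6, -1.9]
grip_width: 0.0552
```

```bash
python3 - <<'E'
from h import *
R=np.array([[0,1,0],[0,0,-1],[-1,0,0]])
print(sensors.observe()['position'],move([.551,-.0127,.0865],R))
w=grab('wrist','w4.png'); cv2.imwrite('pics/w4c.png',cv2.resize(cv2.imread('pics/w4.png')[60:400,180:560],None,fx=1.5,fy=1.5))
E
```

```text
[ 0.55059094 -0.012985    0.20008723] (array([ 4.54,  0.02, -0.01]), array([ 0.01, -0.  ,  0.  ]))
```

Descend to just above the floor without viewing, watching the wrist force.

Emit:
arm_command:
  plan:
    - [[1.5,0,0,0,0,0],[2.7,0,0,0,0,0],[3.6,0,0,0,0,0],[4.2,0,0,0,0,0],[4.5,0,0,0,0,0],[4.5,0,0,0,0,0],[4.5,0,0,0,0,0]]

```text
time_s: 6.3
position: [0.5509, -0.0139, 0.0888]
tool_rot: [[0.002, 1.0, -0.001], [-0.001, -0.001, -1.0], [-1.0, 0.002, 0.001]]
ft_force: [-0.8, -0.2, -1.9]
grip_width: 0.0546
```

Emit:
arm_command:
  plan:
    - [[0.1,0,0,0,0,0],[0.17,0,0,0,0,0],[0.17,0,0,0,0,0],[0.17,0,0,0,0,0]]

```text
time_s: 6.7
position: [0.5507, -0.0139, 0.0842]
tool_rot: [[0.002, 1.0, -0.0], [-0.001, -0.0, -1.0], [-1.0, 0.002, 0.001]]
ft_force: [-2.0, -0.5, 6.2]
grip_width: 0.0552
```

The jar has touched the floor (about 8 N). Release and lift.

Emit:
arm_command:
  plan:
    - [[0,0,0,0,0,0],[0,0,0,0,0,0],[0,0,0,0,0,0],[0,0,0,0,0,0],[-1,0,0,0,0,0],[-3,0,0,0,0,0],[-5,0,0,0,0,0],[-7,0,-1,0,0,0],[-7.5,0,-3,0,0,0],[-7.5,0,-5,0,0,0]]
  jaw: 0

```text
time_s: 7.7
position: [0.551, 0.1067, 0.2734]
tool_rot: [[0.006, 1.0, -0.003], [-0.0, -0.003, -1.0], [-1.0, 0.006, 0.0]]
ft_force: [0.1, -0.2, -0.4]
grip_width: 0.0855
```

```bash
python3 - <<'E'
from h import *
R=np.array([[0,1,0],[0,0,-1],[-1,0,0]])
s=sensors.observe();print(s['position'],s['grip_width'],move([.601,.2495,.15],R),move([.601,.2495,.062],R))
E
```

```text
[0.55104616 0.10672946 0.27341902] 0.085470300889843 (array([ 4.95,  1.95, -5.72]), array([-0.03,  0.  , -0.06])) (array([ 8.47,  1.93, -5.72]), array([-0.03,  0.  , -0.06]))
```

Emit:
arm_command:
  plan:
    - [[0,1,-2,0,0,0],[1,1.9,-4,0,0,0],[3,1.9,-5.6,0,0,0],[5,1.95,-5.6,0,0,0],[5,1.95,-5.6,0,0,0],[5,1.95,-5.6,0,0,0]]

```text
time_s: 8.3
position: [0.5977, 0.2465, 0.1415]
tool_rot: [[-0.007, 1.0, 0.001], [-0.001, 0.001, -1.0], [-1.0, -0.007, 0.001]]
ft_force: [-0.7, -0.5, -0.4]
grip_width: 0.0852
```

```bash
python3 - <<'E'
from h import *
R=np.array([[0,1,0],[0,0,-1],[-1,0,0]])
s=sensors.observe();print(s['position'],move([.601,.2495,.062],R))
E
```

```text
[0.59769714 0.24653988 0.14146452] (array([ 3.18,  0.16, -0.12]), array([0.01, 0.01, 0.07]))
```

Emit:
arm_command:
  plan:
    - [[1,0.14,-0.12,0,0,0],[2.2,0.14,-0.12,0,0,0],[3,0.14,-0.12,0,0,0],[3.15,0.14,-0.12,0,0,0],[3.15,0.14,-0.12,0,0,0],[3.15,0.14,-0.12,0,0,0]]

```text
time_s: 8.9
position: [0.6037, 0.2489, 0.0687]
tool_rot: [[0.003, 1.0, -0.001], [0.001, -0.001, -1.0], [-1.0, 0.003, -0.001]]
ft_force: [-0.1, -0.2, 0.1]
grip_width: 0.0853
```

Emit:
arm_command:
  plan:
    - [[0,0,0,0,0,0],[0,0,0,0,0,0],[0,0,0,0,0,0],[0,0,0,0,0,0],[0,0,0,0,0,0],[0,0,0,0,0,0]]
  jaw: 1
  newtons: 30

```text
time_s: 9.5
position: [0.603, 0.249, 0.0677]
tool_rot: [[0.001, 1.0, -0.0], [0.0, -0.0, -1.0], [-1.0, 0.001, -0.0]]
ft_force: [-1.4, -0.8, 6.9]
grip_width: 0.0579
```

```bash
python3 - <<'E'
from h import *
R=np.array([[0,1,0],[0,0,-1],[-1,0,0]])
print(move([.5536,-.1347,.25],R))
E
```

```text
(array([-7.3 , -1.96, 15.35]), array([-0.  , -0.  , -0.01]))
```

Emit:
arm_command:
  plan:
    - [[-2,0,0,0,0,0],[-4,0,0.5,0,0,0],[-6,0,2,0,0,0],[-7.3,-0.5,4,0,0,0],[-7.3,-1,6,0,0,0],[-7.3,-1.3,8,0,0,0],[-7.3,-1.6,10,-0.1,0,0],[-7.3,-1.9,12,-0.1,0,0],[-7.3,-2,14,-0.1,0,0],[-7.3,-2,15.35,-0.13,0,0]]

```text
time_s: 10.5
position: [0.5518, -0.1294, 0.2489]
tool_rot: [[-0.001, 1.0, 0.013], [0.0, 0.013, -1.0], [-1.0, -0.001, -0.0]]
ft_force: [0.7, 0.3, -3.0]
grip_width: 0.0581
```

Emit:
arm_command:
  plan:
    - [[0,0,0,0,0,0],[0,0,0,0,0,0],[0,0,0,0,0,0]]

```text
time_s: 10.8
position: [0.5527, -0.1268, 0.2488]
tool_rot: [[-0.001, 1.0, 0.014], [0.001, 0.014, -1.0], [-1.0, -0.001, -0.001]]
ft_force: [0.2, -0.0, -3.0]
grip_width: 0.0579
```

```bash
python3 - <<'E'
from h import *
c=np.cos(.014);s=np.sin(.014)
R=np.array([[0,c,s],[0,s,-c],[-1,0,0]])
print(sensors.observe()['position'],move([.5536,-.1347,.12],R))
w=grab('wrist','w5.png'); np.save('w5T.npy',w['T'])
E
```

```text
[ 0.55266861 -0.12680941  0.24883073] (array([5.15, 0.04, 0.32]), array([-0.  , -0.01,  0.01]))
```

View pics/w5.png

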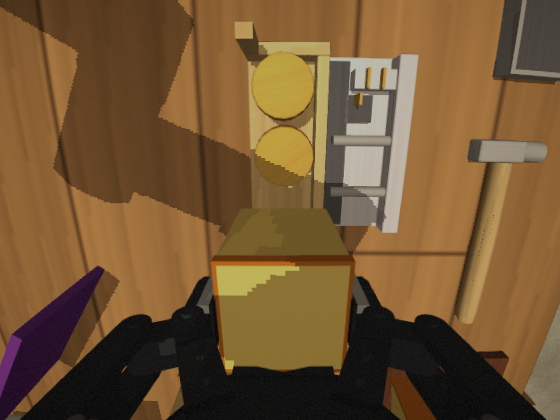

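Both jars stand upright in the crate, lids at (283,84) and (284,155). Check their centres before lowering the cheese.

```bash
python3 - <<'E'
from h import *
w=grab('wrist'); w['T']=np.load('w5T.npy')
P=onz(w,[(283,84),(284,155)],.1)[:,:2]; th=np.radians(.85);R=np.array([[np.cos(th),-np.sin(th)],[np.sin(th),np.cos(th)]])
print(P.round(4),((P-[.5147,-.0743])@R).round(4))
E
```

```text
[[ 0.5514 -0.0134]
 [ 0.5531 -0.073 ]] [[0.0376 0.0603]
 [0.0385 0.0007]]
```

Emit:
arm_command:
  plan:
    - [[0,0.04,0.32,0,0,0],[1.5,0.04,0.32,0,0,0],[3,0.04,0.32,0,0,0],[4,0.04,0.32,0,0,0],[4,0.04,0.32,0,0,0],[4,0.04,0.32,0,0,0]]

```text
time_s: 11.5
position: [0.5544, -0.1357, 0.1499]
tool_rot: [[0.001, 1.0, 0.014], [-0.0, 0.014, -1.0], [-1.0, 0.001, 0.0]]
ft_force: [1.0, -0.3, -1.7]
grip_width: 0.0574
```

Emit:
arm_command:
  plan:
    - [[0.5,0,-0.06,0,0,0],[1.2,0,-0.06,0,0,0],[1.8,0,-0.06,0,0,0],[2.2,0,-0.06,0,0,0],[2.3,0,-0.06,0,0,0],[2.3,0,-0.06,0,0,0]]

```text
time_s: 12.1
position: [0.5543, -0.1343, 0.0924]
tool_rot: [[0.001, 1.0, 0.013], [-0.001, 0.013, -1.0], [-1.0, 0.001, 0.001]]
ft_force: [0.1, -0.9, -3.0]
grip_width: 0.0578
```

Emit:
arm_command:
  plan:
    - [[0.1,0,0,0,0,0],[0.17,0,0,0,0,0],[0.17,0,0,0,0,0],[0.17,0,0,0,0,0]]

```text
time_s: 12.5
position: [0.5542, -0.1343, 0.0878]
tool_rot: [[0.001, 1.0, 0.013], [-0.001, 0.013, -1.0], [-1.0, 0.001, 0.001]]
ft_force: [0.1, 0.0, -0.8]
grip_width: 0.0578
```

Emit:
arm_command:
  plan:
    - [[0,0,0,0,0,0],[0,0,0,0,0,0],[0,0,0,0,0,0],[0,0,0,0,0,0],[-1,0,0,0,0,0],[-3,0,0,0,0,0],[-5,-0.5,0,0,0,0],[-7,-1,1,0,0,0],[-8.5,-2,3,0,0,0],[-9.5,-2.2,5,0,0,0]]
  jaw: 0

```text
time_s: 13.5
position: [0.5045, -0.2343, 0.3126]
tool_rot: [[0.002, 1.0, 0.015], [-0.002, 0.015, -1.0], [-1.0, 0.002, 0.002]]
ft_force: [1.8, 0.3, -0.6]
grip_width: 0.0854
```

Emit:
arm_command:
  plan:
    - [[0,0,2,0,0,0],[0,0,2,0,0,0],[0,0,2,0,0,0],[0,0,2,0,0,0]]

```text
time_s: 13.9
position: [0.5061, -0.2834, 0.3096]
tool_rot: [[-0.0, 1.0, 0.014], [0.001, 0.014, -1.0], [-1.0, -0.0, -0.001]]
ft_force: [-0.3, -0.7, -0.5]
grip_width: 0.085
```

```bash
python3 - <<'E'
from h import *
w=grab('wrist','w6.png'); np.save('w6T.npy',w['T']); print(np.round(sensors.observe()['position'],4))
a=grab('scene','s6.png')
cv2.imwrite('pics/c6.png',np.hstack([cv2.resize(cv2.imread('pics/w6.png'),(533,400)),cv2.resize(cv2.imread('pics/s6.png')[160:300,180:280],None,fx=2.66,fy=2.857)]))
E
```

```text
[ 0.5062 -0.2831  0.3098]
```

View pics/c6.png

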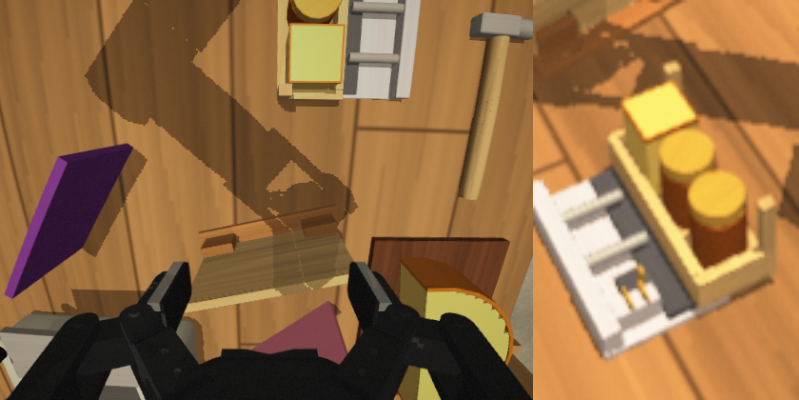

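All three goods stand upright in the crate. The board's top edge runs from about (187,307) to (350,278) in the left panel, partly behind the fingers, so I'll shift once more for a clean view.

Emit:
arm_command:
  plan:
    - [[-1,1,2,0,0,0],[-1,1,3.6,0,0,0],[-1,1,3.6,0,0,0],[-1,1,3.6,0,0,0],[-1,1,3.6,0,0,0]]

```text
time_s: 14.5
position: [0.5325, -0.3725, 0.3349]
tool_rot: [[-0.0, 1.0, 0.014], [0.0, 0.014, -1.0], [-1.0, -0.0, -0.0]]
ft_force: [-0.0, -0.6, -0.0]
grip_width: 0.0854
```

```bash
python3 - <<'E'
from h import *
w=grab('wrist','w7.png'); np.save('w7T.npy',w['T']); print(np.round(sensors.observe()['position'],4))
cv2.imwrite('pics/w7c.png',cv2.resize(cv2.imread('pics/w7.png')[100:330,130:430],None,fx=2.5,fy=2.5,interpolation=cv2.INTER_CUBIC))
E
```

```text
[ 0.5325 -0.3724  0.3352]
```

View pics/w7c.png

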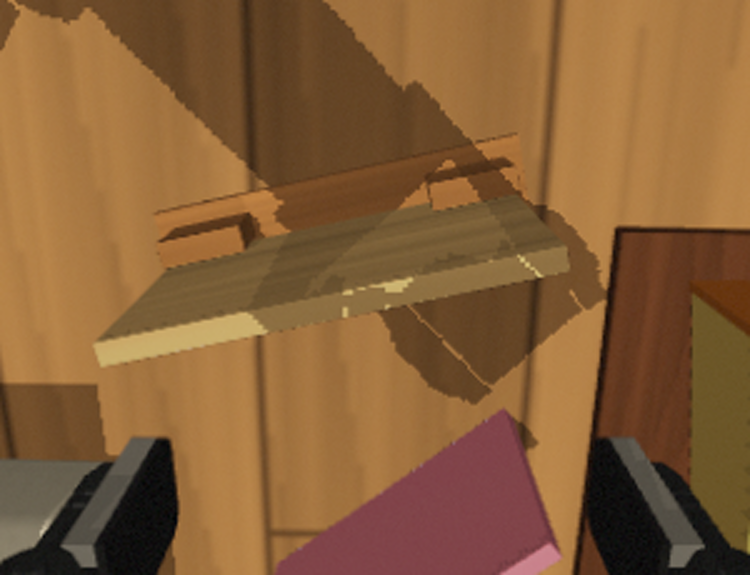

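The board's top face has its corners at crop (95,344), (102,367), (569,271) and (567,247). The pink look-alike is well behind it at (420,480).

```bash
python3 - <<'E'
from h import *
w=grab('wrist'); w['T']=np.load('w7T.npy')
P=onz(w,np.array([(95,344),(102,367),(569,271),(567,247)],float)/2.5+[130,100],.158)[:,:2]
print(P.round(4)); c=P.mean(0); v=(P[2]+P[3]-P[0]-P[1])/2; print('centre',c.round(4),'len',np.linalg.norm(v),'yaw of long axis',np.degrees(np.arctan2(v[1],v[0])),'thick',np.linalg.norm(P[0]-P[1]),np.linalg.norm(P[2]-P[3]))
th=np.arctan2(v[1],v[0])
y=np.array([np.sin(th),-np.cos(th),0]) # jaw dir, yaw=th-90
R=np.c_[[0,0,-1],y,np.cross([0,0,-1],y)]
print(R.round(3)); s=sensors.observe()
print(move([c[0],c[1],.25],R), 'q1,q6',np.round(s['q'],1)); print(np.cross(y,[0,0,-1]))
E
```

```text
[[ 0.4066 -0.4125]
 [ 0.4086 -0.4235]
 [ 0.6122 -0.3761]
 [ 0.6104 -0.3656]]
centre [ 0.5094 -0.3944] len 0.20906318658414022 yaw of long axis 13.040119153144463 thick 0.011185064685258076 0.010627765333210387
[[ 0.     0.226 -0.974]
 [ 0.    -0.974 -0.226]
 [-1.     0.    -0.   ]]
(array([ 3.41, -0.93,  0.86]), array([12.97, -0.  , -0.  ])) q1,q6 [-45.4  30.7  46.7   0.  102.6 -46.2]
[0.97421231 0.22563326 0.        ]
```

Emit:
arm_command:
  plan:
    - [[1,-0.93,0.86,12.97,0,0],[1,-0.93,0.86,12.97,0,0],[1,-0.93,0.86,12.97,0,0],[1,-0.93,0.86,12.97,0,0],[1,-0.93,0.86,12.97,0,0],[1,-0.93,0.86,12.97,0,0],[1,-0.93,0.86,12.97,0,0],[1,-0.93,0.86,12.97,0,0],[2,-0.93,0.86,12.97,0,0],[3.4,-0.93,0.86,12.97,0,0]]
  jaw: 0.45

```text
time_s: 15.6
position: [0.5099, -0.395, 0.2514]
tool_rot: [[0.003, 0.221, -0.975], [-0.004, -0.975, -0.221], [-1.0, 0.004, -0.003]]
ft_force: [0.5, -0.1, -0.8]
grip_width: 0.047
```

Emit:
arm_command:
  plan:
    - [[0,0,0,0,0,0],[0,0,0,0,0,0],[0,0,0,0,0,0]]

```text
time_s: 15.9
position: [0.5098, -0.3958, 0.2521]
tool_rot: [[0.002, 0.225, -0.974], [-0.003, -0.974, -0.225], [-1.0, 0.003, -0.002]]
ft_force: [-0.5, 0.5, 0.3]
grip_width: 0.0472
```

```bash
python3 - <<'E'
from h import *
th=np.radians(13.04); y=np.array([np.sin(th),-np.cos(th),0]); R=np.c_[[0,0,-1],y,np.cross([0,0,-1],y)]
s=sensors.observe();print(np.round(s['position'],4),s['grip_width'],np.round(s['q'],1))
print(move([.5094,-.3944,.132],R))
E
```

```text
[ 0.5098 -0.3958  0.2521] 0.0472255290943497 [-48.3  31.8  58.1   0.   89.9  28.7]
(array([ 4.8 , -0.07,  0.01]), array([-0.01, -0.02, -0.03]))
```

Emit:
arm_command:
  plan:
    - [[1.5,-0.05,0,0,-0.02,-0.02],[3,-0.05,0,0,-0.02,-0.02],[4.2,-0.05,0,0,-0.02,-0.02],[4.7,-0.05,0,0,-0.02,-0.02],[4.7,-0.05,0,0,-0.02,-0.02],[4.7,-0.05,0,0,-0.02,-0.02]]

```text
time_s: 16.5
position: [0.5097, -0.3952, 0.1344]
tool_rot: [[-0.0, 0.224, -0.975], [-0.001, -0.975, -0.224], [-1.0, 0.001, 0.0]]
ft_force: [-0.4, 0.1, 0.7]
grip_width: 0.0469
```

Emit:
arm_command:
  plan:
    - [[0,0,0,0,0,0],[0,0,0,0,0,0],[0,0,0,0,0,0],[0,0,0,0,0,0],[0,0,0,0,0,0],[0,0,0,0,0,0]]
  jaw: 1
  newtons: 80

```text
time_s: 17.1
position: [0.5093, -0.3947, 0.1336]
tool_rot: [[-0.001, 0.224, -0.975], [0.0, -0.975, -0.224], [-1.0, -0.0, 0.001]]
ft_force: [-0.1, 0.4, 6.1]
grip_width: 0.0111
```

Emit:
arm_command:
  plan:
    - [[-1,0,0,0,0,0],[-2.5,0,0,0,0,0],[-4,0,0,0,0,0],[-5.5,0,0,0,0,0],[-5.6,0,0,0,0,0],[-5.6,0,0,0,0,0]]

```text
time_s: 17.7
position: [0.5093, -0.3946, 0.2725]
tool_rot: [[-0.002, 0.224, -0.975], [0.001, -0.975, -0.224], [-1.0, -0.001, 0.002]]
ft_force: [0.3, -0.0, -2.7]
grip_width: 0.0112
```

```bash
python3 - <<'E'
from h import *
t=np.radians(.85); y=np.array([np.cos(t),np.sin(t),0]); R=np.c_[[0,0,-1],y,np.cross([0,0,-1],y)]
s=sensors.observe();print(np.round(s['position'],4),s['grip_width'],np.round(s['ft_force'],1))
print(move([.45,-.0745,.27],R))
E
```

```text
[ 0.5093 -0.3946  0.2725] 0.011177787530090496 [ 0.3 -0.  -2.7]
(array([  0.12, -13.01,  -0.55]), array([-12.99,   0.  ,   0.02]))
```

Emit:
arm_command:
  plan:
    - [[0.1,-1,0,-1.2,0,0],[0.1,-2.3,0,-2.5,0,0],[0.1,-3.6,0,-3.8,0,0],[0.1,-5,-0.1,-5.1,0,0],[0.1,-6.4,-0.2,-6.4,0,0],[0.1,-7.8,-0.3,-7.7,0,0],[0.1,-9.2,-0.4,-9,0,0],[0.1,-10.6,-0.5,-10.3,0,0],[0.1,-12,-0.55,-11.6,0,0],[0.1,-13,-0.55,-12.99,0,0]]

```text
time_s: 18.7
position: [0.4487, -0.0727, 0.2687]
tool_rot: [[-0.006, 1.0, 0.022], [0.003, 0.022, -1.0], [-1.0, -0.006, -0.004]]
ft_force: [-0.1, -1.1, -1.3]
grip_width: 0.0108
```

Emit:
arm_command:
  plan:
    - [[0,0,0,0,0,0],[0,0,0,0,0,0],[0,0,0,0,0,0]]

```text
time_s: 19.0
position: [0.4501, -0.0755, 0.2696]
tool_rot: [[-0.004, 1.0, 0.013], [0.002, 0.013, -1.0], [-1.0, -0.004, -0.002]]
ft_force: [-1.0, -0.7, -2.2]
grip_width: 0.0112
```

```bash
python3 - <<'E'
from h import *
t=np.radians(.85); y=np.array([np.cos(t),np.sin(t),0]); R=np.c_[[0,0,-1],y,np.cross([0,0,-1],y)]
s=sensors.observe();print(np.round(s['position'],4),np.round(s['q'],1),np.round(s['ft_force'],1))
print(move([.47,-.0745,.1376],R))
E
```

```text
[ 0.4501 -0.0755  0.2696] [-24.4  11.8  86.6   0.   81.8 -25.2] [-1.  -0.7 -2.2]
(array([ 5.28,  0.82, -0.02]), array([-0.02, -0.02,  0.04]))
```

Emit:
arm_command:
  plan:
    - [[1.5,0,-0.04,0,0,0.03],[3,0,-0.04,0,0,0.03],[4.3,0.4,-0.04,0,0,0.03],[5.0,0.8,-0.04,0,0,0.03],[5.22,0.8,-0.04,0,0,0.03],[5.22,0.8,-0.04,0,0,0.03],[5.22,0.8,-0.04,0,0,0.03]]

```text
time_s: 19.7
position: [0.4698, -0.0738, 0.1406]
tool_rot: [[0.002, 1.0, 0.014], [0.001, 0.014, -1.0], [-1.0, 0.002, -0.001]]
ft_force: [-0.3, 0.6, -1.4]
grip_width: 0.0113
```

```bash
python3 - <<'E'
from h import *
t=np.radians(.85); y=np.array([np.cos(t),np.sin(t),0]); R=np.c_[[0,0,-1],y,np.cross([0,0,-1],y)]
s=sensors.observe();print(np.round(s['position'],4),np.round(s['ft_force'],1))
print(move([.507,-.0745,.1376],R))
b=grab('top','t8.png');a=grab('scene','s8.png'); 
i=lambda d,x,y,w,h: cv2.resize(d['img'][y:y+h,x:x+w,::-1],(400,400),interpolation=cv2.INTER_CUBIC)
cv2.imwrite('pics/c8.png',np.hstack([i(a,180,150,140,140),i(b,220,110,120,120)]))
E
```

```text
[ 0.4698 -0.0738  0.1406] [-0.3  0.6 -1.4]
(array([0.12, 1.49, 0.05]), array([-0.  , -0.01, -0.02]))
```

View pics/c8.png

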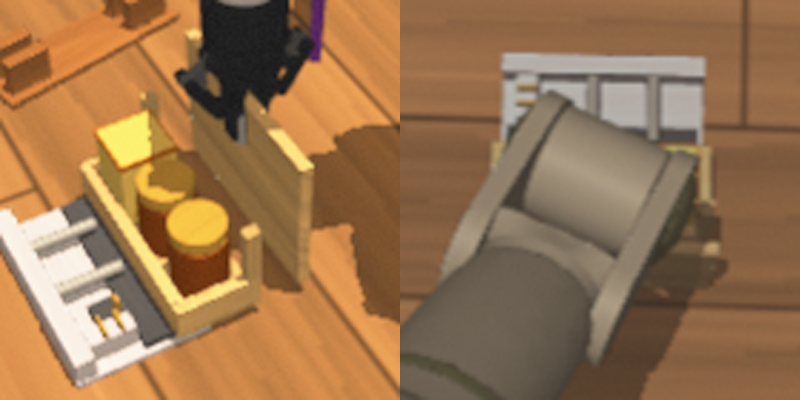

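The board hangs clear in front of the crate, aligned, with all the goods upright. I'll advance slowly to feel contact.

Emit:
arm_command:
  plan:
    - [[0.12,0.4,0.03,0,0,-0.02],[0.12,0.8,0.03,0,0,-0.02],[0.12,1.1,0.03,0,0,-0.02],[0.12,1.2,0.03,0,0,-0.02],[0.12,1.28,0.03,0,0,-0.02],[0.12,1.28,0.03,0,0,-0.02],[0.12,1.28,0.03,0,0,-0.02]]

```text
time_s: 20.5
position: [0.5015, -0.0735, 0.1369]
tool_rot: [[-0.002, 1.0, 0.015], [0.002, 0.015, -1.0], [-1.0, -0.002, -0.002]]
ft_force: [-0.1, 0.2, -2.0]
grip_width: 0.0112
```

Emit:
arm_command:
  plan:
    - [[0,0.08,0,0,0,0],[0,0.16,0,0,0,0],[0,0.24,0,0,0,0],[0,0.32,0,0,0,0],[0,0.32,0,0,0,0],[0,0.32,0,0,0,0],[0,0.32,0,0,0,0]]

```text
time_s: 21.2
position: [0.5094, -0.0734, 0.1367]
tool_rot: [[-0.002, 1.0, 0.015], [0.002, 0.015, -1.0], [-1.0, -0.002, -0.002]]
ft_force: [-4.4, 1.0, -2.0]
grip_width: 0.0113
```

Emit:
arm_command:
  plan:
    - [[0,0.06,0,0,0,0],[0,0.12,0,0,0,0],[0,0.18,0,0,0,0],[0,0.24,0,0,0,0],[0,0.3,0,0,0,0],[0,0.36,0,0,0,0],[0,0.42,0,0,0,0],[0,0.46,0,0,0,0],[0,0.46,0,0,0,0],[0,0.46,0,0,0,0]]

```text
time_s: 22.2
position: [0.5202, -0.0733, 0.1367]
tool_rot: [[-0.004, 1.0, 0.015], [0.002, 0.015, -1.0], [-1.0, -0.004, -0.002]]
ft_force: [-9.1, -1.2, 1.1]
grip_width: 0.0111
```

Emit:
arm_command:
  plan:
    - [[0,0,0,0,0,0],[0,0,0,0,0,0],[0,0,0,0,0,0]]

```text
time_s: 22.5
position: [0.5202, -0.0733, 0.1367]
tool_rot: [[-0.004, 1.0, 0.015], [0.002, 0.015, -1.0], [-1.0, -0.004, -0.002]]
ft_force: [-8.7, -1.0, 1.5]
grip_width: 0.011
```

```bash
python3 - <<'E'
from h import *
F=[];
a=grab('scene','s9.png'); 
for _ in range(8): grab('top'); F.append(sensors.observe()['ft_force'])
s=sensors.observe(); print(np.mean(F,0).round(2),np.round(s['position'],4),np.round(s['wrist_torque'],2))
i=lambda d,x,y,w,h: cv2.resize(d['img'][y:y+h,x:x+w,::-1],(600,600),interpolation=cv2.INTER_CUBIC)
cv2.imwrite('pics/c9.png',i(a,170,170,110,110))
E
```

```text
[-8.86 -1.    1.14] [ 0.5202 -0.0733  0.1367] [-0.26  1.53 -0.37]
```

View pics/c9.png

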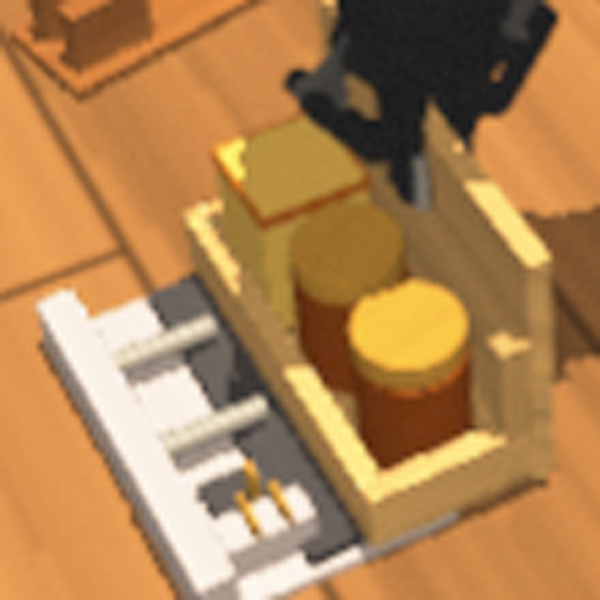

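The board lies flat on both posts, the goods are untouched, and the pointer sits between the ribs at about 8.9 N. I'll push 2 mm more and hold.

Emit:
arm_command:
  plan:
    - [[0,0.04,0,0,0,0],[0,0.08,0,0,0,0],[0,0.08,0,0,0,0],[0,0.08,0,0,0,0],[0,0.08,0,0,0,0],[0,0.08,0,0,0,0],[0,0.08,0,0,0,0],[0,0.08,0,0,0,0],[0,0.08,0,0,0,0],[0,0.08,0,0,0,0]]

```text
time_s: 23.95
position: [0.522, -0.0733, 0.1367]
tool_rot: [[-0.005, 1.0, 0.015], [0.002, 0.015, -1.0], [-1.0, -0.005, -0.002]]
ft_force: [-9.9, -1.1, 2.6]
grip_width: 0.011
```

Emit:
arm_command:
  plan:
    - [[0,0,0,0,0,0],[0,0,0,0,0,0],[0,0,0,0,0,0],[0,0,0,0,0,0],[0,0,0,0,0,0],[0,0,0,0,0,0],[0,0,0,0,0,0],[0,0,0,0,0,0],[0,0,0,0,0,0],[0,0,0,0,0,0]]

```text
time_s: 24.95
position: [0.522, -0.0733, 0.1367]
tool_rot: [[-0.005, 1.0, 0.015], [0.002, 0.015, -1.0], [-1.0, -0.005, -0.002]]
ft_force: [-9.8, -1.4, 1.8]
grip_width: 0.0113
```

```bash
python3 -c "
from h import *
s=sensors.observe();print(s['time_s'],np.round(s['ft_force'],1));workorder.close_job()"
```

```text
24.95 [-9.8 -1.4  1.8]
the job is handed in; nothing more can be done
```

I packed the tall jar and the square cheese upright on either side of the packed jar and let go of them. I then took the bare-wood board from its rack and pressed it flat on the two front posts. I handed the job in at 25 s, still holding it there; no verdict is reported.

- **Press:** the wrist force read a steady 9.8 N along the crate's x over the last 1 s hold. In the last picture, taken at 8.9 N, the pointer sat between the brass ribs. I took no picture after the final 2 mm push.
- **Board:** the tool was within about 0.005 rad of vertical and parallel to the crate. From the arm's position, the board is centred to about 1–2 mm and its lower edge is about 11 mm above the table. I inferred these from the grasp and did not measure them again after pressing.
- **Goods:** the last picture showed both jars and the cheese upright and untouched in the crate. I measured the jars at crate x of about 38 mm. The tall jar is at y of about +60 mm and the packed jar at about +1 mm. I did not measure the cheese after release; I set it down at about y −60 mm.
- **Bystanders:** I never touched the squat jar or the small round cheese, but took no final measurement of either.
- **Disagreement:** the fixed cameras differed by up to 9 mm in y, so I used the wrist-camera values for every grasp and placing.

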